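# Lay the spirit level on the taller hand-rest bridge

### The job

Check whether the taller of the two wooden hand-rest bridges stands level: lay the wooden spirit level lengthwise along its narrow raised top, the same way up as it lies now, centred on the bar, set down gently and let go. Leave the other loose things on the table where they are.

Things in the scene. Friction and masses are not known exactly. Their poses are not given: they have to be found in the camera images.
- spirit_level: Wooden spirit level, a straight bar 300 mm long, 27 mm wide and 46 mm high, about 0.34 kg, lying loose on the table top (z = 0) near its front edge, on its 27 mm wide underside. Origin: centre of the underside. y runs along its length, z up, x across its width (grasp it across the width, near the middle).
- tall_bridge_top (a point): Centre of the top face of the taller bridge, 95 mm above the table. The bridge is an artist's hand rest in pale wood, fixed in place: a level bar 240 mm long (along the point's y), 40 mm wide (along x) and 12 mm thick, carried on two end cheeks with feet 70 mm wide along x. z up. The level is 60 mm longer than the bar, so when centred it overhangs 30 mm at each end.
- low_bridge_top (a point): Centre of the top face of the other, lower bridge, 45 mm above the table; fixed, same wood, same bar and feet, same axes. Not to be used. The two bridges stand side by side to the right of the spirit level, bars pointing roughly away from the robot; either may be the left one.
- eraser: Bystander, loose: eraser 23 x 60 x 13 mm lying on the sheet of white paper or the green mat beside it (about 3 mm above the table). Origin: centre of its underside.
- tape_roll: Bystander, loose: roll of brown tape lying flat, 90 mm across, 48 mm high on the sheet of white paper or the green mat beside it (about 3 mm above the table). Origin: centre of its underside.
- glue_stick: Bystander, loose: standing glue stick, 26 mm across, 89 mm high on the sheet of white paper or the green mat beside it (about 3 mm above the table). Origin: centre of its underside.

How it is judged (in metres and radians):
At the end, for the whole second after the job is handed in: The spirit level rests released and still on top of the taller bridge, upright (within 6 degrees), its underside within 6 mm of the bar's top, its middle within 13 mm of the bar's centreline and within 30 mm of the bar's middle along its length, and its length within 10 degrees of the bar's (x of spirit_level in the frame of tall_bridge_top between -0.013 and 0.013 m and y of spirit_level in the frame of tall_bridge_top between -0.03 and 0.03 m and z of spirit_level in the frame of tall_bridge_top between -0.005 and 0.006 m and angle between the y axis of spirit_level and the y axis of tall_bridge_top, either way round below 0.1745 rad and angle between spirit_level's own z axis and vertical below 0.1 rad and linear speed of spirit_level below 0.02 m/s and angular speed of spirit_level below 0.1 rad/s); the robot touches nothing.
It fails at once if the eraser is moved by more than 30 mm (distance of eraser from where it was at the start of the episode above 0.03 m).
It fails at once if the tape roll is moved by more than 30 mm (distance of tape_roll from where it was at the start of the episode above 0.03 m).
It fails at once if the glue stick is moved by more than 30 mm (distance of glue_stick from where it was at the start of the episode above 0.03 m).
It fails at once if the level comes down on the tall bridge faster than 0.45 m/s (dropped from more than 10 mm) (horizontal distance between spirit_level and tall_bridge_top below 0.06 m and z of spirit_level in the frame of tall_bridge_top below 0.02 m and linear speed of spirit_level above 0.45 m/s).
It also fails if it takes over 40 s, if anything falls off the work surface, if the arm or the gripper's body presses on something with over 40 N, if the wrist force passes 120 N, or if a joint passes its speed limit or range.

### The arm

A 7-joint arm with a two-finger parallel gripper is mounted at the origin on a cart in front of the work surface, level with it; the furniture and walls round the work are solid. World frame = base frame: x ahead of the robot, y to its left, z up, the work surface at z = 0. Lengths are in mm, angles in rad, forces in N, time in s.
With the tool pointing down it reaches from about 400 to 925 mm from the base axis. Payload 4.1 kg.
Tool frame: the origin (TCP) lies between the finger pads; the fingertips stand 11 mm ahead of it and the grasp point (between the pads) lies 8 mm behind it; z points along the fingers, y is the direction in which the jaws open and shut (so a half turn about z gives the same grasp; the last joint's range is limited). The gripper opens to 85 mm and grips with 20 to 120 N. Pads are 22 mm wide; open, the fingers measure 114 mm over their backs; the gripper's body (76 mm by 85 mm) begins 54 mm behind the grasp point. The pads swing forward as they close: fully open they stand 13 mm farther back than shut.
Start: joints at [1.083, 0.398, 0.045, 1.537, -0.019, 1.207, -0.051], TCP at [246.44, -601.509, 218.647] pointing down, gripper open.
Joint ranges: [-2.82, 2.82], [-0.49, 2.23], [-1.37, 1.46], [0, 2.46], [-1.36, 4.5], [0.23, 2], [-2.94, 2.94]. Speed limits (rad/s): [2.57, 2.57, 3.14, 3.14, 3.14, 3.14, 3.14].

### API

Orientations are given as a unit quaternion [x, y, z, w].
In Python, from bench import arm gives the robot as it stands.
- The arm moves only by the shell command python3 -m handwheel 'ROWS' [FORCE]. ROWS is JSON, a list of rows, each a list of 5 numbers: the finger opening in cm, from 0 to 8.54, then the shift along the tool's x, y, z in cm, then the turn about the tool's z in degrees. A call has 1 to 8 rows; each row shifts and turns the commanded pose from where the row before left it, along the tool's axes as they then stand; what a row does not reach is not made up. A row lasts 1/12 s, in which the tool goes at most 41.7 mm and 7.16 degrees, less where a joint would pass 70% of its speed; a pose out of reach is approached as far as the arm can. A call with a gripper value outside its range is refused whole. The fingers move at their own pace and stop on an object; FORCE is the grip in N (left out, the last holds). Time passes only in rows, so rows that do not move let the fingers close. It gives the time, the measured TCP pose, the force and the opening at its end, in the units of the state.
- arm.read_state(): the state, without advancing time (a new reading comes with each control period).
- arm.grab_frame(name): name is "scene" or "side" or "wrist"; returns the picture (384x512x3 uint8, red, green, blue); there is no depth.
- arm.get_calibration(name): a dict with "fx", "fy", "cx", "cy" (pixels), "distortion" ([k1, k2, p1, p2, k3] as OpenCV has them; the pictures are not rectified), "extrinsics" (4x4, takes a point from world to camera coordinates). Camera axes: x right, y up, looking along -z (the intrinsics and any distortion apply to the point x, -y, -z); pixel columns grow to the right and rows downward; lengths in mm; the calibration is good to about 2 mm. A picture is of the moment at which its call begins: read the wrist's pose just before it. get_calibration takes no time and is no camera call; for the wrist camera it gives the pose at the moment of the call.
- arm.job_done(): hands the job in, once; it reports no verdict.
Trained networks look in the newest picture that a camera, given by its name, has taken for a name from the list of things; names that differ only in an ending like _2 or _b are one class to them, and where a whole thing is asked for, a point or a joint stands for the part that bears it (a point fixed in the world has none). Each returns a list of dicts, best first, with "conf" (0 to 1); they miss things now and then, are a little off and sometimes report something else, mostly with a low value. They report only what shows in the picture. A call takes as long as a camera call.
- arm.boxes_of(camera, query): "location" ([column, row] in pixels, amid what is visible of it).
- arm.outline_of(camera, query): "region" (384x512 bool, what is visible of it) and "location" ([column, row] in pixels, amid what is visible of it).
- arm.place_of(camera, query): "location" ([column, row] in pixels: a listed point, or the origin of a listed thing).
The state is a dict: "t": time; "qpos": joint angles; "dq": joint speeds; "joint_efforts": joint torques, N m; "tool_pos": TCP position; "tcp_rot": TCP orientation; "wrist_force": force on the tool from outside, world axes, zero at the start; "moment": the same for the moment, N m; "gripper_width": finger opening in mm.
Only numpy, scipy, OpenCV 4.12 (cv2) and the standard library are available. Lean on these libraries where they do the work, as an engineer would, in place of code of your own. Each camera call takes 0.05 s, during which the arm holds its last target.

## Working session

There is one attempt and no reset: what is moved stays moved. The work goes in short steps, Python scripts to look and compute and a shell command to move; the robot and the scene stay as the last step left them, time stands still between calls to the robot, and variables do not carry over. Pictures are saved under pics/ and viewed, and the job is handed in when it is done.

```bash
ls; mkdir -p pics
python3 - <<'E'
from bench import arm
import cv2
s=arm.read_state(); print(s)
for n in ("scene","side","wrist"):
    f=arm.grab_frame(n); cv2.imwrite(f"pics/{n}0.png",f[:,:,::-1])
    for q in ("spirit_level","tall_bridge_top","low_bridge_top"):
        print(n,q,[(r["location"],r["conf"]) for r in arm.place_of(n,q)][:3])
    print(arm.get_calibration(n))
E
```

```text
pics
{'t': 0.0, 'qpos': array([ 1.08303462,  0.39919387,  0.04501845,  1.53787995, -0.01866318,
        1.20689281, -0.05072035]), 'dq': array([-1.54773145e-04, -4.88809471e-04, -1.31349751e-03,  2.23494058e-03,
       -2.39433487e-05,  1.63378264e-03, -1.81145649e-03]), 'joint_efforts': array([ 2.40793361e-04, -4.75119925e+01,  1.36454623e+00, -2.54221809e+01,
        1.15776295e-02,  9.54445655e-03, -1.64697482e-06]), 'tool_pos': array([ 246.14477174, -600.88186236,  217.56199714]), 'tcp_rot': array([ 9.81155481e-01,  1.93217412e-01, -2.68318047e-04, -9.39196744e-04]), 'wrist_force': array([ 0.2476371 , -0.90161536, -0.23516532]), 'moment': array([0.02377214, 0.03262734, 0.00946856]), 'gripper_width': 85.27426895929113}
scene spirit_level [([250.6, 266.2], 0.71)]
scene tall_bridge_top [([340.2, 159.6], 0.74)]
scene low_bridge_top [([308.6, 189.0], 0.61)]
{'fx': 413.67777910920546, 'fy': 413.67777910920546, 'cx': 256.1452786877385, 'cy': 194.15306409671578, 'distortion': array([-0.14418375,  0.        ,  0.        ,  0.        ,  0.        ]), 'extrinsics': array([[-6.72056533e-01, 
[... 934 characters left out ...]
       [ 0.00000000e+00,  0.00000000e+00,  0.00000000e+00,
         1.00000000e+00]])}
wrist spirit_level []
wrist tall_bridge_top []
wrist low_bridge_top []
{'fx': 345.23179437042734, 'fy': 345.23179437042734, 'cx': 256.3657576477287, 'cy': 191.08563398810293, 'distortion': array([-0.0193714,  0.       ,  0.       ,  0.       ,  0.       ]), 'extrinsics': array([[ 3.78662107e-01, -9.25534685e-01,  7.44728890e-04,
        -6.49762409e+02],
       [ 8.79344935e-01,  3.59513335e-01, -3.12254137e-01,
         4.01712254e+01],
       [ 2.88734295e-01,  1.18893683e-01,  9.49998315e-01,
        -3.78971279e+02],
       [ 0.00000000e+00,  0.00000000e+00,  0.00000000e+00,
         1.00000000e+00]])}
```

View images.

View pics/scene0.png

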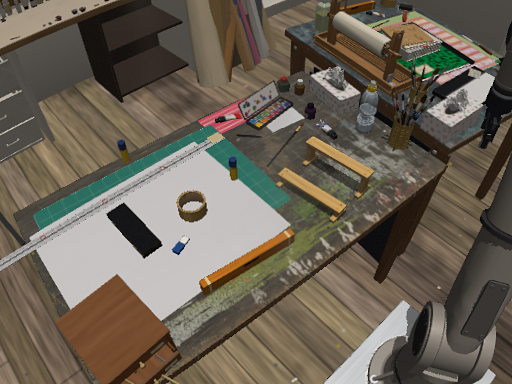

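View pics/side0.png

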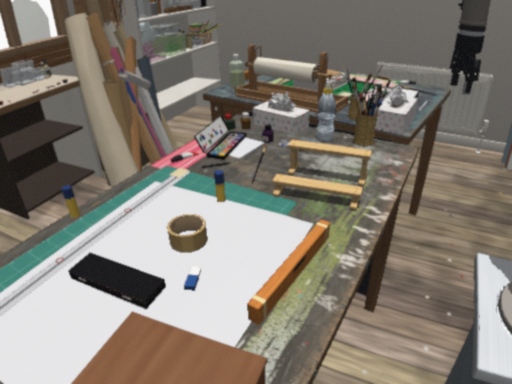

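View pics/wrist0.png

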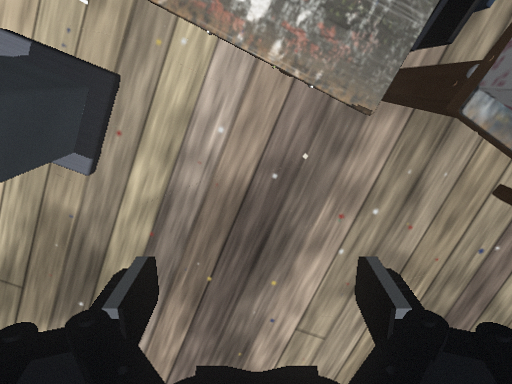

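```bash
cat > h.py <<'E'
from bench import arm
import cv2, numpy as np
from scipy.optimize import least_squares
from scipy.spatial.transform import Rotation as R
CV=np.diag([1.,-1,-1])
def proj(c,P):
    E=c["extrinsics"]; r=CV@E[:3,:3]; t=CV@E[:3,3]
    K=np.array([[c["fx"],0,c["cx"]],[0,c["fy"],c["cy"]],[0,0,1]])
    return cv2.projectPoints(np.asarray(P,float).reshape(-1,3),cv2.Rodrigues(r)[0],t,K,np.array(c["distortion"]))[0].reshape(-1,2)
def ray(c,uv):
    K=np.array([[c["fx"],0,c["cx"]],[0,c["fy"],c["cy"]],[0,0,1]])
    n=cv2.undistortPoints(np.array(uv,float).reshape(-1,1,2),K,np.array(c["distortion"])).reshape(-1,2)
    d=np.c_[n,np.ones(len(n))]; E=c["extrinsics"]; r=CV@E[:3,:3]; t=CV@E[:3,3]
    return -r.T@t,(r.T@d.T).T
def onplane(c,uv,z):
    o,d=ray(c,uv); return o+d*((z-o[2])/d[:,2])[:,None]
E
python3 - <<'E'
from h import *
C={n:arm.get_calibration(n) for n in("scene","side")}
for n,u,z in[("scene",[250.6,266.2],0),("side",[294.8,270.9],0),("scene",[340.2,159.6],95),("side",[329.1,146.6],95),("scene",[308.6,189],45),("side",[316.5,180.1],45)]:
    print(n,z,onplane(C[n],[u],z).round(1))
E
```

```text
scene 0 [[502.6  69.5  -0. ]]
side 0 [[511.2  58.5   0. ]]
scene 95 [[ 552.9 -354.2   95. ]]
side 95 [[ 571.5 -371.7   95. ]]
scene 45 [[ 564.4 -227.    45. ]]
side 45 [[ 568.5 -252.9   45. ]]
```

Run:
```python
from h import *
ims=[];
for n,(x,y,w,h) in (("scene",(190,130,190,165)),("side",(235,130,150,200))):
    f=arm.grab_frame(n); np.save(f"pics/{n}1.npy",f)
    c=cv2.resize(f[y:y+h,x:x+w,::-1],None,fx=4 if n=="scene" else 3,fy=4 if n=="scene" else 3,interpolation=cv2.INTER_CUBIC)
    cv2.imwrite(f"pics/{n}1.png",c[:600,:800])
    for q in("spirit_level","tall_bridge_top","low_bridge_top"):
        r=arm.outline_of(n,q)
        print(n,q,[(a["location"],a["conf"],a["region"].sum()) for a in r])
        if r: np.save(f"pics/{n}_{q}.npy",r[0]["region"])
```

```text
scene spirit_level [([245.0, 260.1], 0.64, np.int64(1693))]
scene tall_bridge_top [([338.2, 160.7], 0.76, np.int64(1257))]
scene low_bridge_top [([313.8, 193.0], 0.86, np.int64(1055))]
side spirit_level [([285.1, 273.1], 0.92, np.int64(2496))]
side tall_bridge_top [([331.3, 153.0], 0.92, np.int64(1019))]
side low_bridge_top [([315.4, 183.4], 0.97, np.int64(1174))]
```

View pics/scene1.png

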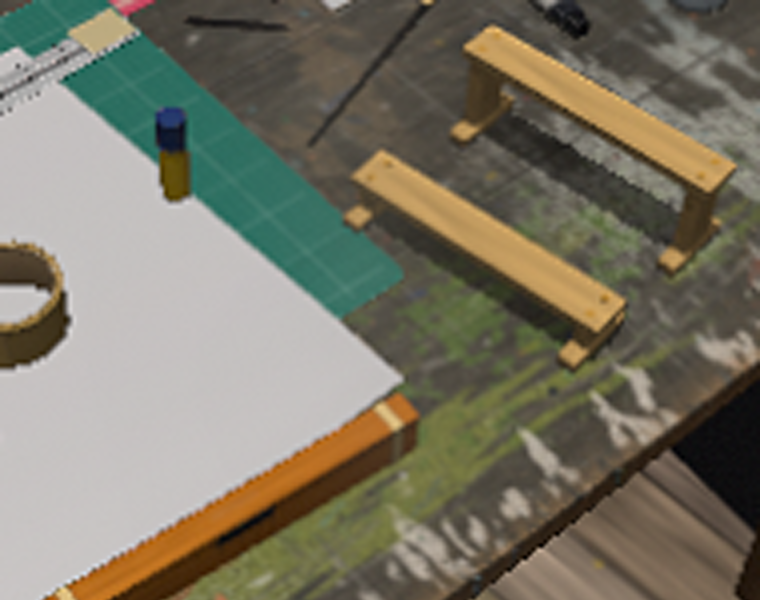

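View pics/side1.png

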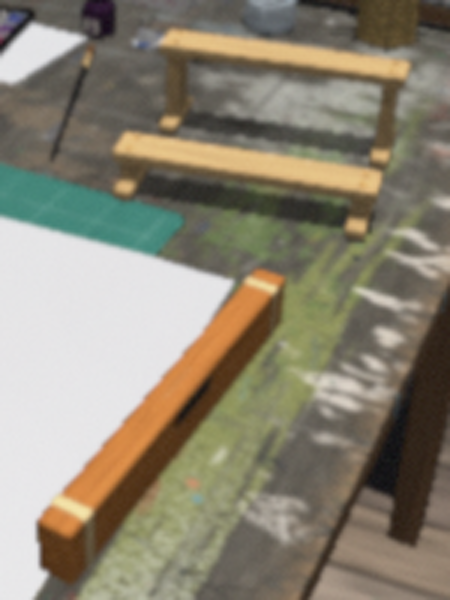

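```bash
cat > fit.py <<'E'
from h import *
C={n:arm.get_calibration(n) for n in("scene","side")}
def rect(p,z,L,W):
    x,y,a=p; e=np.array([np.cos(a),np.sin(a)]); f=np.array([-e[1],e[0]])
    return np.array([[*(np.array([x,y])+s*L/2*e+t*W/2*f),z] for s,t in((1,1),(1,-1),(-1,-1),(-1,1))])
S=lambda l:np.array(l)/4+[190,130]
D=lambda l:np.array(l)/3+[235,130]
B={"tall":(95,S([(464,47),(490,27),(734,168),(707,192)]),D([(158,44),(172,30),(410,62),(404,80)])),
"low":(45,S([(353,174),(380,151),(626,300),(598,331)]),D([(113,150),(127,133),(383,171),(374,193)]))}
for k,(z,s,d) in B.items():
    for names in(("scene",),("side",),("scene","side")):
        def res(p): 
            P=rect(p,z,240,40); return np.concatenate([(proj(C[n],P)-(s if n=="scene" else d)).ravel() for n in names])
        r=least_squares(res,[560,-350 if k=="tall" else -240,0],loss="soft_l1")
        print(k,names,r.x.round(3),"rms",np.sqrt((r.fun**2).mean()).round(2))
# level silhouette
def sil(c,P):
    m=np.zeros((384*4,512*4),np.uint8); h=cv2.convexHull((proj(c,P)*4+1.5).astype(np.float32)); cv2.fillConvexPoly(m,h.round().astype(np.int32),255)
    return cv2.resize(m,(512,384),interpolation=cv2.INTER_AREA)/255.
M={n:np.load(f"pics/{n}_spirit_level.npy").astype(float) for n in C}
from scipy.optimize import minimize
for names in(("scene",),("side",),("scene","side")):
    def cost(p):
        P=np.vstack([rect(p,0,300,27),rect(p,46,300,27)])
        return sum(np.abs(sil(C[n],P)-M[n]).sum()/M[n].sum() for n in names)
    best=None
    for a in np.deg2rad([60,80,100,120]):
        r=minimize(cost,[507,64,a],method="Nelder-Mead",options=dict(initial_simplex=[[507,64,a],[520,64,a],[507,80,a],[507,64,a+.15]],maxiter=200))
        if best is None or r.fun<best.fun: best=r
    print("level",names,best.x.round(3),round(best.fun,3))
E
python3 fit.py
```

```text
tall ('scene',) [ 5.66168e+02 -3.61837e+02  6.80000e-02] rms 0.56
tall ('side',) [ 5.69371e+02 -3.64690e+02  6.20000e-02] rms 0.29
tall ('scene', 'side') [ 5.67986e+02 -3.63012e+02  6.70000e-02] rms 0.56
low ('scene',) [ 5.59317e+02 -2.33077e+02  9.50000e-02] rms 0.49
low ('side',) [ 5.62066e+02 -2.35803e+02  8.50000e-02] rms 0.55
low ('scene', 'side') [ 5.60656e+02 -2.34046e+02  9.20000e-02] rms 0.63
level ('scene',) [511.029  71.417   1.438] 0.071
level ('side',) [511.724  67.273   1.444] 0.082
level ('scene', 'side') [510.811  67.801   1.44 ] 0.17
```

```bash
cat > to.py <<'E'
import sys
from h import *
# usage: to.py x y z yawdeg(tool x)  -> tool-frame shift from current measured pose
x,y,z,yaw=map(float,sys.argv[1:5]); s=arm.read_state()
r=R.from_quat(s["tcp_rot"]).as_matrix(); p=s["tool_pos"]
yw=np.degrees(np.arctan2(r[1,0],r[0,0]))
print("t %.2f pos"%s["t"],p.round(1),"yaw %.2f tilt"%yw,r[:,2].round(3),"w %.1f F"%s["gripper_width"],s["wrist_force"].round(1),"q",s["qpos"].round(2))
print("shift cm",(r.T@(np.array([x,y,z])-p)/10).round(2),"turn deg",round(-(yaw-yw),2))
E
python3 - <<'E'
from h import *
C={n:arm.get_calibration(n) for n in("scene","side")}
print(onplane(C["scene"],[(398,147),(366,130)],0).round())
print(onplane(C["side"],[(364,142),(325,137)],0).round())
E
python3 -m handwheel '[[8.5,2.5,-2.6,0,0],[8.5,2.5,-2.6,0,0],[8.5,2.5,-2.6,0,0],[8.5,2.5,-2.6,0,0],[8.5,2.5,-2.6,0,0],[8.5,2.5,-2.6,0,0],[8.5,2.5,-2.6,0,0],[8.5,2.5,-2.6,0,0]]'
python3 -m handwheel '[[8.5,2.5,-2.6,0,0],[8.5,2.5,-2.6,0,0],[8.5,2.5,-2.6,0,0],[8.5,2.5,-2.6,0,0],[8.5,2.5,-2.6,0,0],[8.5,2.5,-2.6,0,0],[8.5,2.5,-2.6,0,0],[8.5,0,0,0,0]]'
python3 to.py 511 68 200 82.5
```

```text
[[ 506. -643.    0.]
 [ 643. -631.    0.]]
[[ 520. -665.    0.]
 [ 663. -653.    0.]]
t: 1.67
tool_pos: [353.1, -331.6, 218.9]
tcp_rot: [0.981, 0.193, 0.0, 0.0]
wrist_force: [1.3, 0.5, 0.2]
gripper_width: 85.1
t: 2.33
tool_pos: [448.3, -90.5, 219.4]
tcp_rot: [0.98, 0.199, 0.002, -0.001]
wrist_force: [0.5, 0.2, -0.1]
gripper_width: 85.2
t 2.33 pos [448.3 -90.5 219.4] yaw 22.94 tilt [ 0.003  0.003 -1.   ] w 85.2 F [ 0.5  0.2 -0.1] q [ 0.46  0.06 -0.37  1.97  0.02  1.12 -1.08]
shift cm [ 11.94 -12.15   2.01] turn deg -59.56
```

```bash
python3 -m handwheel '[[8.5,2.4,-2.4,0,0],[8.5,2.4,-2.4,0,0],[8.5,2.4,-2.4,0,0],[8.5,2.4,-2.4,0,0],[8.5,2.3,-2.5,0,0],[8.5,0,0,0,-6],[8.5,0,0,0,-6],[8.5,0,0,0,-6]]'
python3 -m handwheel '[[8.5,0,0,0,-6],[8.5,0,0,0,-6],[8.5,0,0,0,-6],[8.5,0,0,0,-6],[8.5,0,0,0,-6],[8.5,0,0,0,-6],[8.5,0,0,0,-5],[8.5,0,0,0,0]]'
python3 -m handwheel '[[8.5,0,0,0,0]]'
python3 to.py 511 68 200 82.5
python3 - <<'E'
from h import *
c=arm.get_calibration("wrist"); f=arm.grab_frame("wrist")
r=arm.outline_of("wrist","spirit_level"); print([(a["location"],a["conf"],a["region"].sum()) for a in r]); print([(a["location"],a["conf"]) for a in arm.place_of("wrist","spirit_level")])
if r: np.save("pics/w_l.npy",r[0]["region"])
p=np.array([511,68]);a=1.44;e=np.array([np.cos(a),np.sin(a)]);n=np.array([-e[1],e[0]])
for z,col in((0,(0,0,255)),(46,(0,255,0))):
    q=[np.r_[p+s*150*e+t*13.5*n,z] for s,t in((1,1),(1,-1),(-1,-1),(-1,1))]
    u=proj(c,q).round().astype(int); f=f.copy(); cv2.polylines(f,[u.reshape(-1,1,2)],True,col[::-1],1)
cv2.imwrite("pics/w1.png",f[:,:,::-1])
E
```

```text
t: 3.0
tool_pos: [510.0, 59.3, 218.6]
tcp_rot: [0.938, 0.348, 0.0, 0.0]
wrist_force: [0.2, -0.6, 0.4]
gripper_width: 84.9
t: 3.67
tool_pos: [509.9, 58.3, 218.6]
tcp_rot: [0.758, 0.652, 0.0, 0.0]
wrist_force: [-0.4, 0.5, -0.4]
gripper_width: 84.4
t: 3.75
tool_pos: [509.9, 58.3, 218.7]
tcp_rot: [0.76, 0.65, 0.0, 0.0]
wrist_force: [-0.5, 0.3, 1.0]
gripper_width: 85.5
t 3.75 pos [509.9  58.3 218.7] yaw 81.13 tilt [ 0. -0. -1.] w 85.5 F [-0.5  0.3  1. ] q [ 0.34  0.19 -0.61  1.85  0.12  1.14 -0.46]
shift cm [ 0.97 -0.04  1.87] turn deg -1.37
[([257.6, 131.7], 0.75, np.int64(7760))]
[([254.7, 143.4], 0.89)]
```

View pics/w1.png

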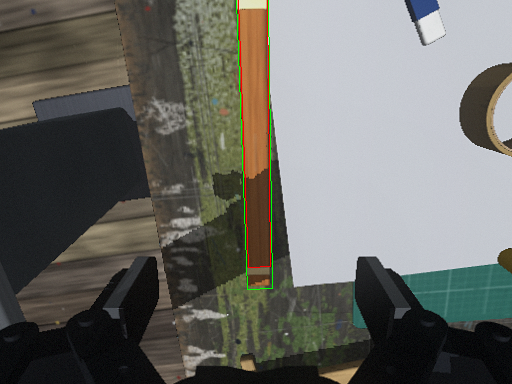

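```bash
python3 -m handwheel '[[8.5,0.5,0,2,-1.4],[8.5,0.5,0,3,0],[8.5,0,0,3,0],[8.5,0,0,3,0],[8.5,0,0,3,0],[8.5,0,0,2,0],[8.5,0,0,0,0],[8.5,0,0,0,0]]' 60
python3 to.py 511 68 20 82.5
```

```text
t: 4.57
tool_pos: [510.6, 68.6, 58.1]
tcp_rot: [0.751, 0.66, -0.001, -0.001]
wrist_force: [0.7, 0.4, 0.7]
gripper_width: 84.9
t 4.57 pos [510.6  68.6  58.1] yaw 82.66 tilt [-0.002 -0.    -1.   ] w 84.9 F [0.7 0.4 0.7] q [ 0.26  0.4  -0.57  2.    0.29  0.83 -0.6 ]
shift cm [-0.05  0.05  3.81] turn deg 0.16
```

```bash
python3 -m handwheel '[[8.5,0,0,1.5,0],[8.5,0,0,1.3,0],[8.5,0,0,1,0],[8.5,0,0,0,0],[5,0,0,0,0],[4,0,0,0,0],[3.4,0,0,0,0],[3.2,0,0,0,0]]' 60
python3 -m handwheel '[[2,0,0,0,0],[2,0,0,0,0],[2,0,0,0,0],[2,0,0,0,0],[2,0,0,0,0]]' 60
python3 to.py 511 68 20 82.5
```

```text
t: 5.23
tool_pos: [511.9, 68.6, 21.4]
tcp_rot: [0.751, 0.66, 0.001, 0.001]
wrist_force: [-0.2, -0.3, 0.3]
gripper_width: 38.3
t: 5.65
tool_pos: [511.4, 68.5, 21.4]
tcp_rot: [0.751, 0.66, -0.0, 0.0]
wrist_force: [-1.0, -0.1, 6.2]
gripper_width: 24.3
t 5.65 pos [511.4  68.5  21.4] yaw 82.65 tilt [ 0. -0. -1.] w 24.3 F [-1.  -0.1  6.2] q [ 0.23  0.45 -0.54  2.02  0.34  0.75 -0.65]
shift cm [-0.06 -0.03  0.14] turn deg 0.15
```

```bash
python3 -m handwheel '[[2,0,0,0,0],[2,0,0,-0.5,0],[2,0,0,-1,0],[2,0,0,-1.5,0],[2,0,0,-1,0],[2,0,0,0,0],[2,0,0,0,0]]' 60
python3 to.py 511 68 20 82.5
python3 - <<'E'
from h import *
for n in("wrist","side"):
    f=arm.grab_frame(n); cv2.imwrite(f"pics/{n}2.png",f[:,:,::-1])
E
```

```text
t: 6.23
tool_pos: [511.7, 68.5, 61.2]
tcp_rot: [0.751, 0.66, 0.001, 0.001]
wrist_force: [-0.5, 1.1, -2.9]
gripper_width: 24.2
t 6.23 pos [511.7  68.5  61.2] yaw 82.67 tilt [ 0.002 -0.    -1.   ] w 24.2 F [-0.5  1.1 -2.9] q [ 0.26  0.39 -0.57  2.    0.29  0.83 -0.6 ]
shift cm [-0.06 -0.07  4.12] turn deg 0.17
```

View pics/wrist2.png

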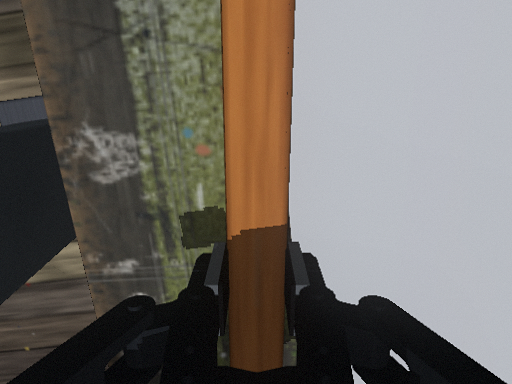

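View pics/side2.png

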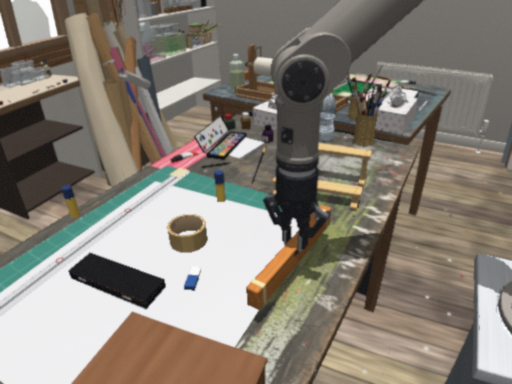

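```bash
python3 -m handwheel '[[2,0,0,-2,0],[2,0,0,-3,0],[2,0,0,-3,0],[2,0,0,-3,0],[2,0,0,-2,0],[2,0,0,-1,3],[2,0,0,0,5],[2,0,0,0,6]]' 60
python3 -m handwheel '[[2,0,0,0,6],[2,0,0,0,6],[2,0,0,0,6],[2,0,0,0,6],[2,0,0,0,6],[2,0,0,0,6],[2,0,0,0,6],[2,0,0,0,6]]' 60
python3 -m handwheel '[[2,0,0,0,6],[2,0,0,0,6],[2,0,0,0,4],[2,0,0,0,0],[2,0,0,0,0]]' 60
python3 to.py 568 -363 200 3.8
```

```text
t: 7.0
tool_pos: [511.1, 68.5, 200.7]
tcp_rot: [0.827, 0.562, 0.0, 0.0]
wrist_force: [0.8, 0.1, -3.9]
gripper_width: 24.6
t: 7.67
tool_pos: [510.3, 68.4, 199.4]
tcp_rot: [0.984, 0.177, -0.001, -0.0]
wrist_force: [-0.9, -1.1, -3.6]
gripper_width: 24.4
t: 8.08
tool_pos: [510.6, 68.5, 199.7]
tcp_rot: [0.999, 0.042, -0.001, 0.0]
wrist_force: [-0.0, 0.6, -3.5]
gripper_width: 24.1
t 8.08 pos [510.6  68.5 199.7] yaw 4.80 tilt [-0.002 -0.    -1.   ] w 24.1 F [-0.   0.6 -3.5] q [ 0.18  0.2  -0.46  1.87  0.1   1.1  -1.79]
shift cm [ 2.110e+00  4.348e+01 -3.000e-02] turn deg 1.0
```

```bash
python3 -m handwheel '[[2,0.1,1.5,0,1],[2,0.1,2.5,0,0],[2,0.1,3,0,0],[2,0.1,3,0,0],[2,0.1,3,0,0],[2,0.1,3,0,0],[2,0.1,3,0,0],[2,0.1,3,0,0]]' 60
python3 -m handwheel '[[2,0.1,3,0,0],[2,0.1,3,0,0],[2,0.1,3,0,0],[2,0.1,3,0,0],[2,0.1,3,0,0],[2,0,2,0,0],[2,0,0,0,0],[2,0,0,0,0]]' 60
python3 to.py 568 -363 200 3.8
python3 - <<'E'
from h import *
for n in("wrist","side","scene"):
    f=arm.grab_frame(n); cv2.imwrite(f"pics/{n}3.png",f[:,:,::-1])
E
```

```text
t: 8.75
tool_pos: [533.0, -153.0, 200.3]
tcp_rot: [0.999, 0.032, -0.0, 0.0]
wrist_force: [0.3, 1.4, -3.9]
gripper_width: 24.5
t: 9.42
tool_pos: [548.1, -322.4, 199.7]
tcp_rot: [1.0, 0.03, -0.001, -0.0]
wrist_force: [0.6, 1.7, -3.2]
gripper_width: 23.9
t 9.42 pos [ 548.1 -322.4  199.7] yaw 3.49 tilt [-0.002  0.    -1.   ] w 23.9 F [ 0.6  1.7 -3.2] q [ 0.63  0.39 -0.23  1.59  0.09  1.17 -1.12]
shift cm [ 1.74  4.18 -0.04] turn deg -0.31
```

View pics/wrist3.png

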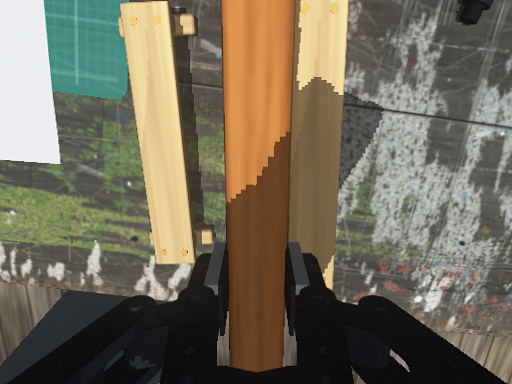

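View pics/side3.png

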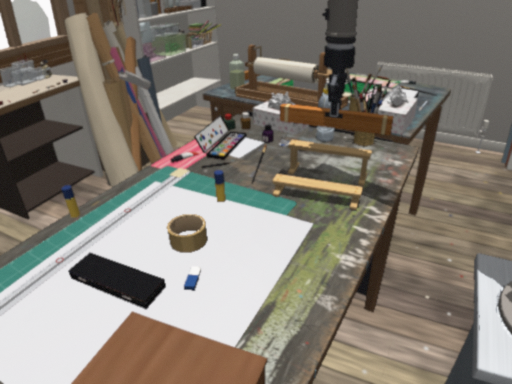

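View pics/scene3.png

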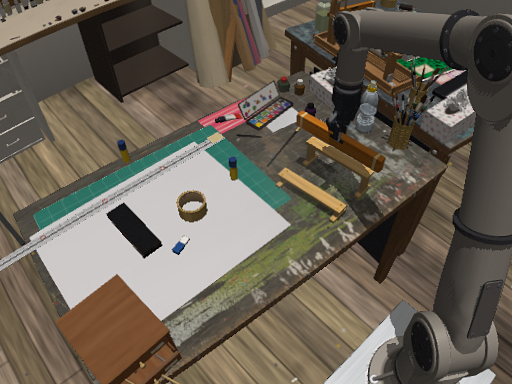

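```bash
python3 -m handwheel '[[2,0.8,1.5,0,0],[2,0.9,1.7,0,-0.3],[2,0,1,0,0],[2,0,0,0,0],[2,0,0,0,0]]' 60
python3 to.py 568 -363 200 3.8
cat > ov.py <<'E'
from h import *
import sys
c=arm.get_calibration("wrist"); f=arm.grab_frame("wrist").copy()
def box(p,a,z,L,W,col):
    e=np.array([np.cos(a),np.sin(a)]);n=np.array([-e[1],e[0]])
    q=[np.r_[np.array(p)+s*L/2*e+t*W/2*n,z] for s,t in((1,1),(1,-1),(-1,-1),(-1,1))]
    cv2.polylines(f,[proj(c,q).round().astype(int).reshape(-1,1,2)],True,col,1)
box((568,-363),.067,95,240,40,(255,0,0)); box((560.7,-234),.092,45,240,40,(0,0,255))
cv2.imwrite(sys.argv[1],f[:,:,::-1])
E
python3 ov.py pics/w4.png
```

```text
t: 9.98
tool_pos: [568.6, -360.1, 200.3]
tcp_rot: [0.999, 0.035, -0.001, -0.0]
wrist_force: [-0.9, 0.2, -3.6]
gripper_width: 24.1
t 9.98 pos [ 568.6 -360.1  200.3] yaw 3.97 tilt [-0.001  0.001 -1.   ] w 24.1 F [-0.9  0.2 -3.6] q [ 0.65  0.46 -0.22  1.49  0.1   1.2  -1.08]
shift cm [-0.08  0.29  0.03] turn deg 0.17
```

View pics/w4.png

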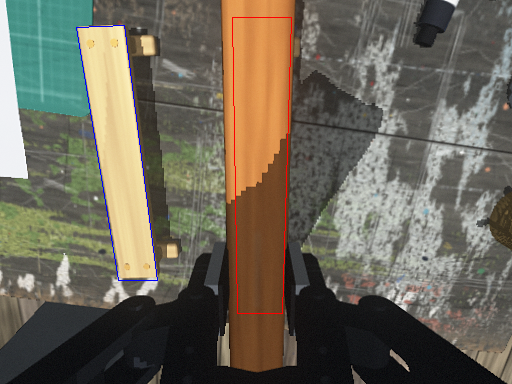

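Run:
```python
from h import *
c=arm.get_calibration("wrist"); s=arm.read_state()
def T(p,yaw):
    m=np.eye(4); m[:3,:3]=(R.from_euler("z",yaw,degrees=True)*R.from_euler("x",180,degrees=True)).as_matrix(); m[:3,3]=p; return m
m=np.eye(4); m[:3,:3]=R.from_quat(s["tcp_rot"]).as_matrix(); m[:3,3]=s["tool_pos"]
c=dict(c); c["extrinsics"]=c["extrinsics"]@m@np.linalg.inv(T([548.1,-322.4,199.7],3.49))
f=cv2.imread("pics/wrist3.png")
for p,a,z,col in(((568,-363),.067,95,(0,0,255)),((560.7,-234),.092,45,(255,0,0))):
    e=np.array([np.cos(a),np.sin(a)]);n=np.array([-e[1],e[0]])
    q=[np.r_[np.array(p)+s_*120*e+t*20*n,z] for s_,t in((1,1),(1,-1),(-1,-1),(-1,1))]
    cv2.polylines(f,[proj(c,q).round().astype(int).reshape(-1,1,2)],True,col,1)
cv2.imwrite("pics/w3o.png",f)
```

```text
(no output)
```

View pics/w3o.png

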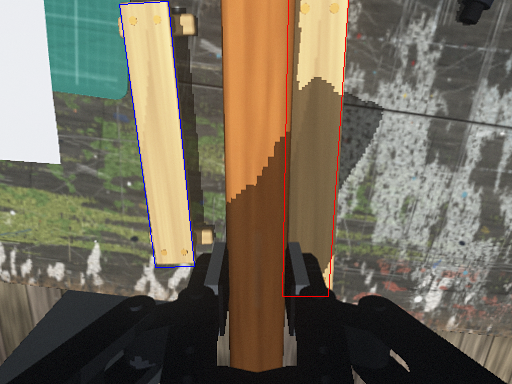

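```bash
python3 -m handwheel '[[2,0,0.3,1,0],[2,0,0,2,0],[2,0,0,2,0],[2,0,0,1.5,0],[2,0,0,0.7,0],[2,0,0,0.3,0],[2,0,0,0,0],[2,0,0,0,0]]' 60
python3 to.py 568 -363 116.5 3.8
python3 - <<'E'
from h import *
for n in("side","scene"):
    f=arm.grab_frame(n); cv2.imwrite(f"pics/{n}5.png",cv2.resize(f[60:220,220:420,::-1],None,fx=3.5,fy=3.5,interpolation=2))
E
```

```text
t: 10.7
tool_pos: [570.1, -363.7, 126.6]
tcp_rot: [0.999, 0.035, 0.001, 0.0]
wrist_force: [0.1, -0.1, -3.9]
gripper_width: 24.3
t 10.70 pos [ 570.1 -363.7  126.6] yaw 4.00 tilt [ 0.002 -0.001 -1.   ] w 24.3 F [ 0.1 -0.1 -3.9] q [ 0.65  0.52 -0.21  1.56  0.12  1.07 -1.09]
shift cm [-0.2  -0.08  1.01] turn deg 0.2
```

View pics/side5.png

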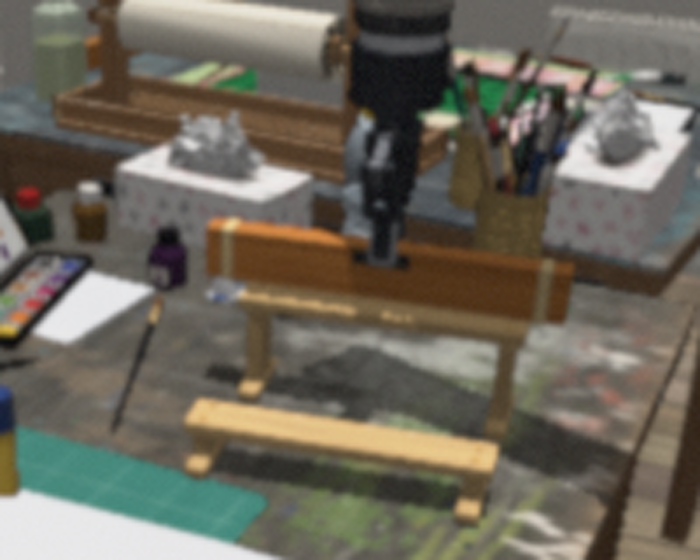

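View pics/scene5.png

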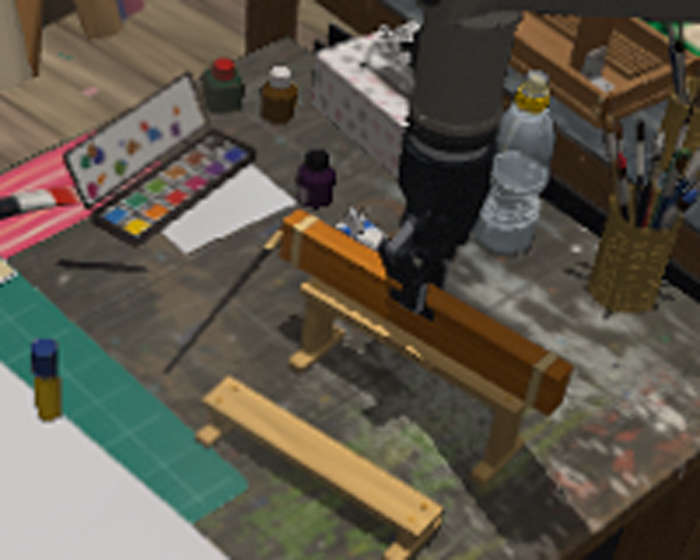

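```bash
python3 -m handwheel '[[2,-0.2,-0.1,0.3,0.2],[2,0,0,0.3,0],[2,0,0,0.2,0],[2,0,0,0,0],[2,0,0,0,0]]' 60
python3 -m handwheel '[[2,0,0,0.1,0],[2,0,0,0,0],[2,0,0,0,0]]' 60
python3 to.py 568 -363 116.5 3.8
```

```text
t: 11.22
tool_pos: [567.2, -362.7, 117.3]
tcp_rot: [0.999, 0.033, -0.0, -0.0]
wrist_force: [-0.8, 0.3, -3.5]
gripper_width: 24.0
t: 11.47
tool_pos: [567.4, -362.8, 116.6]
tcp_rot: [0.999, 0.033, 0.0, 0.0]
wrist_force: [0.0, -0.4, -3.2]
gripper_width: 24.5
t 11.47 pos [ 567.4 -362.8  116.6] yaw 3.78 tilt [ 0. -0. -1.] w 24.5 F [ 0.  -0.4 -3.2] q [ 0.65  0.53 -0.21  1.58  0.12  1.05 -1.09]
shift cm [0.06 0.03 0.01] turn deg -0.02
```

```bash
for i in 1; do python3 -m handwheel '[[2,0,0,0.1,0],[2,0,0,0,0],[2,0,0,0,0]]' 60
python3 -m handwheel '[[2,0,0,0.1,0],[2,0,0,0,0],[2,0,0,0,0]]' 60; done
```

```text
t: 11.72
tool_pos: [567.5, -362.8, 116.5]
tcp_rot: [0.999, 0.033, 0.0, 0.0]
wrist_force: [-1.2, 1.6, 2.6]
gripper_width: 24.1
t: 11.97
tool_pos: [567.5, -362.8, 116.4]
tcp_rot: [0.999, 0.033, 0.0, 0.0]
wrist_force: [-4.5, 2.1, 6.8]
gripper_width: 24.6
```

```bash
python3 -m handwheel '[[2.6,0,0,0,0],[3,0,0,0,0],[3.5,0,0,0,0],[4.5,0,0,0,0],[5.5,0,0,0,0],[6,0,0,0,0],[6,0,0,0,0]]' 20
python3 - <<'E'
from h import *
for n in("side","scene","wrist"):
    f=arm.grab_frame(n); cv2.imwrite(f"pics/{n}6.png",f[:,:,::-1] if n=="wrist" else cv2.resize(f[60:220,220:420,::-1],None,fx=3.5,fy=3.5,interpolation=2))
E
```

```text
t: 12.55
tool_pos: [567.4, -362.8, 114.4]
tcp_rot: [0.999, 0.033, 0.0, 0.0]
wrist_force: [-0.3, -0.2, 0.3]
gripper_width: 59.8
```

View pics/side6.png

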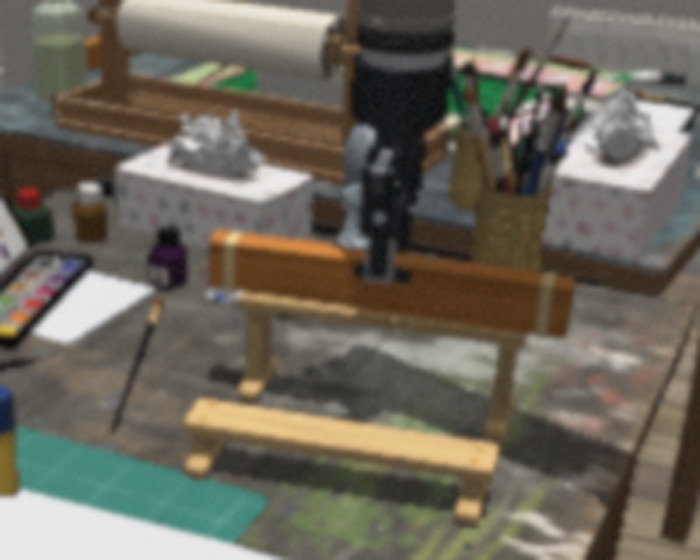

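View pics/wrist6.png

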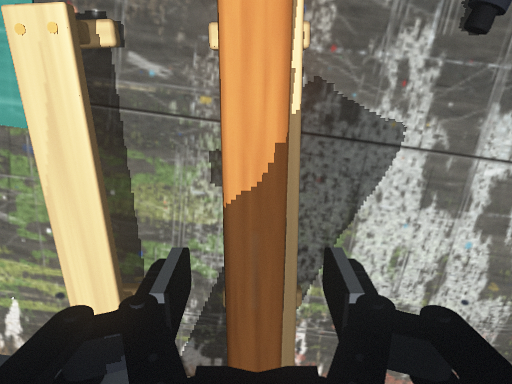

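```bash
python3 -m handwheel '[[6,0,0,-0.5,0],[6,0,0,-1.5,0],[6,0,0,-2.5,0],[6,0,0,-3,0],[6,0,0,-3,0],[6,0,0,-3,0],[6,0,0,-2,0],[6,0,0,0,0]]' 20
python3 -m handwheel '[[6,0,3,0,0],[6,0,3,0,0],[6,0,3,0,0],[6,0,0,0,0],[6,0,0,0,0]]' 20
python3 to.py 568 -363 116.5 3.8
cat > fin.py <<'E'
from h import *
from scipy.optimize import minimize
C={};M={}
for n in("side","scene","wrist"):
    C[n]=arm.get_calibration(n); f=arm.grab_frame(n); cv2.imwrite(f"pics/{n}7.png",f[:,:,::-1] if n=="wrist" else cv2.resize(f[60:220,220:420,::-1],None,fx=3.5,fy=3.5,interpolation=2))
    r=arm.outline_of(n,"spirit_level"); print(n,[(a["conf"],a["region"].sum()) for a in r])
    if r: M[n]=r[0]["region"].astype(float)
def rect(p,z,L,W):
    x,y,a=p; e=np.array([np.cos(a),np.sin(a)]); f=np.array([-e[1],e[0]])
    return np.array([[*(np.array([x,y])+s*L/2*e+t*W/2*f),z] for s,t in((1,1),(1,-1),(-1,-1),(-1,1))])
def sil(c,P):
    m=np.zeros((384*4,512*4),np.uint8); h=cv2.convexHull((proj(c,P)*4+1.5).astype(np.float32)); cv2.fillConvexPoly(m,h.round().astype(np.int32),255)
    return cv2.resize(m,(512,384),interpolation=cv2.INTER_AREA)/255.
for names in [(n,) for n in M]+[tuple(M)]:
    def cost(p):
        P=np.vstack([rect(p,95,300,27),rect(p,141,300,27)])
        return sum(np.abs(sil(C[n],P)-M[n]).sum()/M[n].sum() for n in names)
    r=minimize(cost,[568,-363,.067],method="Nelder-Mead",options=dict(initial_simplex=[[568,-363,.067],[580,-363,.067],[568,-350,.067],[568,-363,.15]]))
    print(names,r.x.round(3),round(r.fun,3))
for n,q in(("side","eraser"),("side","tape_roll"),("side","glue_stick")): print(q,[a["location"] for a in arm.place_of(n,q)])
E
python3 fin.py
```

```text
t: 13.37
tool_pos: [570.0, -364.0, 276.4]
tcp_rot: [0.999, 0.033, 0.005, 0.003]
wrist_force: [0.9, 0.4, 0.9]
gripper_width: 59.9
t: 13.78
tool_pos: [571.8, -454.8, 268.1]
tcp_rot: [1.0, 0.031, -0.001, -0.0]
wrist_force: [0.4, 0.9, 0.0]
gripper_width: 60.0
t 13.78 pos [ 571.8 -454.8  268.1] yaw 3.56 tilt [-0.002  0.    -1.   ] w 60.0 F [0.4 0.9 0. ] q [ 0.73  0.53 -0.19  1.23  0.1   1.39 -0.96]
shift cm [ 0.22 -9.18 15.17] turn deg -0.24
side [(0.6, np.int64(1753))]
scene [(0.67, np.int64(1342))]
wrist [(0.94, np.int64(10993))]
('side',) [ 5.68685e+02 -3.65292e+02  2.80000e-02] 0.117
('scene',) [ 5.71845e+02 -3.60593e+02  7.70000e-02] 0.163
('wrist',) [ 6.39081e+02 -3.57763e+02  5.80000e-02] 0.074
('side', 'scene', 'wrist') [ 5.72665e+02 -3.61321e+02  6.50000e-02] 0.584
eraser [[192.6, 284.2]]
tape_roll [[189.1, 241.5]]
glue_stick [[221.2, 201.3]]
```

View pics/side7.png

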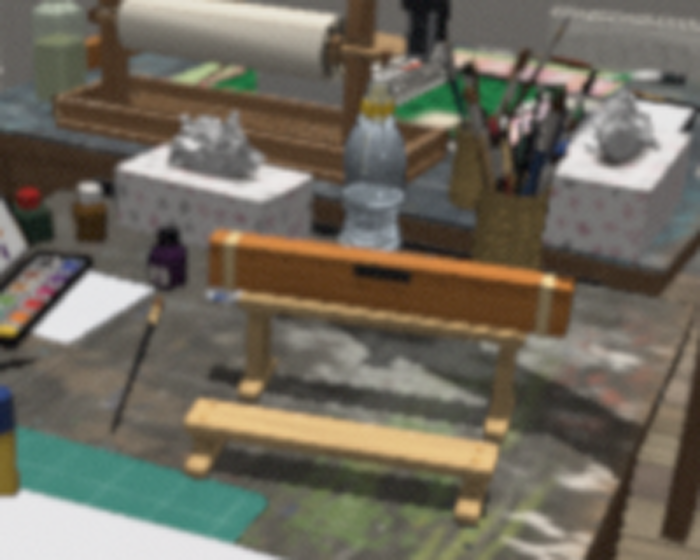

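View pics/wrist7.png

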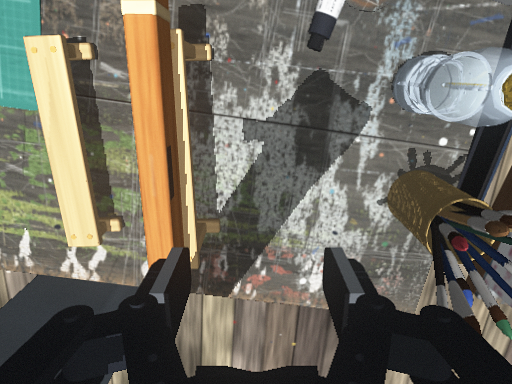

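```bash
python3 -m handwheel '[[6,0,0,0,0],[6,0,0,0,0]]'; python3 -c "
from bench import arm
print(arm.job_done())"
```

```text
t: 14.4
tool_pos: [573.3, -452.4, 269.8]
tcp_rot: [0.999, 0.033, 0.0, 0.0]
wrist_force: [0.4, -0.3, 0.4]
gripper_width: 59.9
the job is handed in; nothing more can be done
None
```

The spirit level is resting, released and upright, along the top of the taller bridge (the right-hand one), and I handed the job in at about 14.5 s. I gripped it across its middle, turned it about 79°, and lowered it in small steps until contact at under 10 N. Then I opened the fingers and moved the gripper clear.

**Final position:** the side and scene cameras put the level's middle within about 4 mm of the bar's middle along its length. Both put it within about 2–3 mm of the centreline.

**Angle:** the scene camera put the level's length within 1° of the bar's, the side camera about 2° off.

**Check that disagreed:** the wrist camera's fit agreed across the bar to about 1 mm, but was about 70 mm out along it. In that picture one end of the level is hidden by the gripper and the other runs out of the frame, so I discounted its lengthwise figure.

**Other things on the table:** no move came near the eraser, tape roll or glue stick. In the final side picture they were found where they stood at the start, by eye; I did not measure their shift. The bubble itself was not read.

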